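Gauge the height of a ripening cheese

TASK

Three small round cheeses stand on the wooden ripening board. Pick up the metal bridge gauge, carry it over the cheese of medium height (neither the low wide wheel nor the tall slim drum) and lower it gently astride that cheese, centred over it, until both its legs stand on the board and its sprung foot rests on the cheese and reads its height. Let go and leave the gauge standing there, without shifting the cheese.

Things in the scene. Friction and masses are not known exactly. Their poses are not given: they have to be found in the camera images.
- gauge_grip (a point): Loose metal bridge gauge, ~0.6 kg, upright on the table left of the board: two legs under a 170 mm beam (its x), and on the beam a square housing 32 x 32 x 70 mm to grip. Point: on the housing's axis, 32 mm below its top, 38 above the beam, 170 above the soles; z up. Soles 70 mm wide (y), legs 130 mm apart inside; beam's underside 116 above the soles. A sprung foot hangs below the beam.
- gauge_foot (a joint): How far the gauge's 28 mm foot is pushed up, in m: 0 hanging free (its underside 30 mm above the soles' level), at most 0.075. With the gauge standing, the part's height is 30 mm plus this: 0.034 for the medium cheese, 0.012 for the low, 0.058 for the tall one. Spring 0.5 N, rising to 1.6 N: it cannot lift the gauge.
- cheese_top (a point): Centre of the top of the medium cheese, a loose upright cylinder 80 mm across, 64 high. It stands on a fixed board 250 x 500 mm (long side near y), 18 thick. In its row, 150 mm apart, in any order: a low wheel (96 across, 42 high) and a tall drum (72 across, 88 high), same look. With the gauge standing astride the medium cheese, gauge_grip is 106 mm above this point.
Things that resemble listed ones, but are neither listed nor needed, are in the scene too. What is shaped like the part that bears gauge_grip but yellow is not meant. What is shaped like the part that bears cheese_top but pink is not meant.

How it is judged:
By the outcome, as a careful person would: the job done as asked, in the order asked, and still so for the second after the job is handed in, with the robot touching nothing.
It also fails if it takes over 42 s, if anything falls off the work surface, if the arm or the gripper's body presses on something with over 40 N, if the wrist force passes 120 N, or if a joint passes its speed limit or range.

ROBOT

A 6-joint arm with a two-finger parallel gripper is mounted at the origin on the work surface. World frame = base frame: x ahead of the robot, y to its left, z up, the work surface at z = 0. Lengths are in m, angles in rad, forces in N, time in s.
With the tool pointing down it reaches from about 0.35 to 0.725 m from the base axis. Payload 4.3 kg.
Tool frame: the origin (TCP) lies at the very end of the fingers, on their centre line; the grasp point (between the pads) lies 19 mm behind it; x points along the fingers, z is the direction in which the jaws open and shut, and the axes are right-handed (so a half turn about x gives the same grasp; the last joint's range is limited). The gripper opens to 85 mm and grips with 20 to 120 N. Pads are 22 mm wide; open, the fingers measure 114 mm over their backs; the gripper's body (76 mm by 85 mm) begins 54 mm behind the grasp point. The pads swing forward as they close: fully open they stand 13 mm farther back than shut.
Start: joints at [-1.42, 0.377, 0.081, 1.274, 0, 1.46], TCP at [0.148, -0.556, 0.231] pointing down, gripper open.
Joint ranges: [-2.72, 2.72], [-0.84, 1.66], [-1.02, 1.22], [-1.77, 2.12], [-1.37, 1.28], [-3.14, 3.14]. Speed limits (rad/s): [2.57, 2.57, 3.14, 3.14, 3.14, 3.14].

INTERFACE

Orientations are given as a 3x3 rotation matrix whose columns are the frame's x, y, z axes.
In Python, from rig import env, optics, workorder gives the robot as it stands.
- The arm moves only by the tool apply_moves, never from a script. Its argument "plan" is a list of rows, each an object of numbers: "tx", "ty", "tz": the shift along the world's x, y, z in cm; "turn": the turn about the world's z in degrees. In form: [{"tx": .., "ty": .., "tz": .., "turn": ..}, ...]. A call has exactly 8 rows; each row is the pose to reach, as a shift and turn from the pose measured when the call began; what a row does not reach only later rows make up. A row lasts 1/12 s, in which the tool goes at most 41.7 mm and 7.16 degrees, less where a joint would pass 70% of its speed; a pose out of reach is approached as far as the arm can. A call with a gripper value outside its range is refused whole. "fingers" is the closure in counts, from 0 (fully open) to 255 (shut), set as the call begins (left out, the last holds). The fingers move at their own pace and stop on an object; "squeeze" is the grip in N (left out, the last holds). Time passes only in rows, so rows that repeat a pose let the fingers close, or fill a call up. It gives the time, the measured TCP pose, the force and the opening at its end, in the units of the state.
- env.sense(): the state, without advancing time (a new reading comes with each control period).
- optics.snapshot(name): name is "side" or "top" or "wrist"; returns a dict with "pixels" (420x560x3 uint8, red, green, blue), "z_map" (420x560 float32, m along the optical axis (not along the pixel's ray), 0 where there is no reading), "mtx" (3x3 intrinsics, pixels), "R" (3x3) and "t" (3): a world point X has camera coordinates R X + t. Camera axes: x right, y down, z forward; pixel columns grow to the right and rows downward; lengths in m; the calibration is good to about 2 mm. A picture is of the moment at which its call begins.
- workorder.sign_off(): hands the job in, once; it reports no verdict.
Trained networks look in a picture, given as the dict that the camera call returned (one of the last four; its "shot" number tells which), for a name from the list of things; names that differ only in an ending like _2 or _b are one class to them, and where a whole thing is asked for, a point or a joint stands for the part that bears it (a point fixed in the world has none). Each returns a list of dicts, best first, with "p" (0 to 1); they miss things now and then, are a little off and sometimes report something else, mostly with a low value. They report only what shows in the picture. A call takes as long as a camera call. They do not tell look-alikes from the thing itself.
- optics.boxes_of(picture, label): "rect" ([centre column, centre row, width, height] as shares, 0 to 1, of the picture: columns of its width, rows of its height, round what is visible of it).
- optics.outline_of(picture, label): "mask" (420x560 bool, what is visible of it) and "rect" ([centre column, centre row, width, height] as shares, 0 to 1, of the picture: columns of its width, rows of its height, round what is visible of it).
- optics.tip_of(picture, label): "position" ([row, column] as shares, 0 to 1, of the picture: columns of its width, rows of its height: a listed point, or the origin of a listed thing).
The state is a dict: "clock": time; "joint_pos": joint angles; "joint_vel": joint speeds; "tau": joint torques, N m; "eef_pos": TCP position; "orientation": TCP orientation; "ft_force": force on the tool from outside, world axes, zero at the start; "ft_torque": the same for the moment, N m; "gripper_width": finger opening in m.
Only numpy, scipy, OpenCV 4.12 (cv2) and the standard library are available. Lean on these libraries where they do the work, as an engineer would, in place of code of your own. Each camera call takes 0.05 s, during which the arm holds its last target.

## Working session

There is one attempt and no reset: what is moved stays moved. The work goes in short steps, Python scripts to look and compute and a tool call to move; the robot and the scene stay as the last step left them, time stands still between calls to the robot, and variables do not carry over. Pictures are saved under pics/ and viewed, and the job is handed in when it is done.

Besides the shell and the picture viewer there is one more tool, called after "Call:" as name(argument=value, ...), one argument or row to a line, values as JSON. apply_moves: Moves the arm, as the interface text tells. Its arguments: {"type":"object","properties":{"plan":{"type":"array","items":{"type":"object","properties":{"tx":{"type":"number"},"ty":{"type":"number"},"tz":{"type":"number"},"turn":{"type":"number"}}}},"fingers":{"type":"number"},"squeeze":{"type":"number"}},"required":["plan"]}

```bash
ls; mkdir -p pics; cat > h.py <<'E'
import numpy as np, cv2, pickle
from rig import env, optics, workorder
def snap(n,tag):
    p=optics.snapshot(n)
    cv2.imwrite(f'pics/{tag}.png',p['pixels'][:,:,::-1]); pickle.dump(p,open(f'{tag}.pkl','wb'))
    return p
def cloud(p):
    z=p['z_map']; v,u=np.mgrid[:z.shape[0],:z.shape[1]]
    K=p['mtx']; c=np.stack([(u-K[0,2])/K[0,0]*z,(v-K[1,2])/K[1,1]*z,z],-1)
    return (c-p['t'])@p['R']
E
python3 - <<'E'
from h import *
s=env.sense()
print({k:np.round(v,3).tolist() for k,v in s.items()})
for n in ['side','top']:
    p=snap(n,n+'0')
    C=cloud(p)
    for l in ['gauge_grip','cheese_top']:
        for o in optics.outline_of(p,l):
            m=o['mask']&(p['z_map']>0)
            print(n,l,round(o['p'],2),np.round(o['rect'],3),m.sum(),np.round(np.percentile(C[m],[2,50,98],axis=0),3).tolist(),p['pixels'][m].mean(0).round())
        for o in optics.tip_of(p,l):
            r,c=o['position'];r=int(r*420);c=int(c*560);print(' tip',round(o['p'],2),r,c,C[r,c].round(3))
E
```

```text
pics
{'clock': 0.0, 'joint_pos': [-1.42, 0.378, 0.08, 1.274, -0.0, 1.46], 'joint_vel': [-0.0, 0.001, -0.001, -0.001, -0.0, 0.001], 'tau': [-0.001, -46.36, 26.988, 0.021, -0.0, 0.0], 'eef_pos': [0.148, -0.555, 0.23], 'orientation': [[-0.0, 0.966, 0.258], [0.002, 0.258, -0.966], [-1.0, 0.0, -0.002]], 'ft_force': [-0.112, 0.079, 0.033], 'ft_torque': [-0.035, 0.033, 0.054], 'gripper_width': 0.085}
side gauge_grip 0.69 [0.518 0.88  0.083 0.24 ] 2148 [[0.181, 0.281, 0.002], [0.209, 0.378, 0.131], [0.244, 0.443, 0.203]] [193. 185.   3.]
side gauge_grip 0.58 [0.353 0.724 0.16  0.159] 2573 [[0.378, 0.281, 0.006], [0.454, 0.328, 0.13], [0.533, 0.374, 0.202]] [153. 152. 142.]
 tip 0.97 285 190 [0.451 0.335 0.198]
 tip 0.62 355 288 [0.215 0.374 0.201]
side cheese_top 0.92 [0.47  0.385 0.04  0.081] 691 [[0.537, -0.209, 0.023], [0.566, -0.16, 0.078], [0.606, -0.139, 0.085]] [171. 117.  26.]
side cheese_top 0.68 [0.569 0.502 0.05  0.087] 880 [[0.309, -0.12, 0.001], [0.342, -0.066, 0.061], [0.384, -0.044, 0.067]] [186. 115. 131.]
 tip 0.81 152 264 [ 0.57  -0.179  0.084]
 tip 0.61 201 319 [ 0.351 -0.09   0.064]
top gauge_grip 0.84 [0.267 0.466 0.109 0.191] 1829 [[0.378, 0.275, 0.006], [0.449, 0.316, 0.131], [0.536, 0.361, 0.204]] [132. 133. 133.]
top gauge_grip 0.58 [0.229 0.726 0.167 0.118] 1762 [[0.171, 0.278, 0.006], [0.218, 0.344, 0.131], [0.257, 0.442, 0.203]] [135. 134.   5.]
 tip 0.66 306 113 [0.217 0.355 0.204]
 tip 0.58 187 134 [0.457 0.318 0.205]
top cheese_top 0.74 [0.653 0.342 0.062 0.091] 1090 [[0.537, -0.213, 0.02], [0.57, -0.174, 0.08], [0.612, -0.14, 0.085]] [159. 125.  43.]
top cheese_top 0.73 [0.581 0.58  0.068 0.086] 977 [[0.311, -0.117, 0.002], [0.346, -0.081, 0.063], [0.383, -0.045, 0.067]] [169. 132. 148.]
 tip 0.94 141 366 [ 0.58  -0.181  0.083]
 tip 0.64 243 324 [ 0.346 -0.08   0.064]
```

View pics/side0.png

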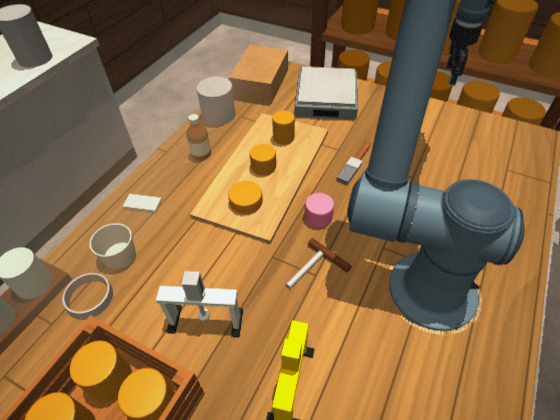

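View pics/top0.png

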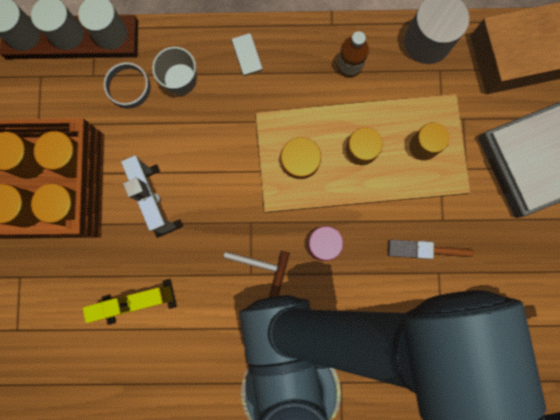

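```bash
python3 - <<'E'
import pickle,numpy as np,cv2
from h import cloud
for n in ['top0','side0']:
    p=pickle.load(open(n+'.pkl','rb')); C=cloud(p); ok=p['z_map']>0
    def circ(h,r,xr,yr,tag):
        m=ok&(abs(C[...,2]-h)<.006)&(C[...,0]>xr[0])&(C[...,0]<xr[1])&(C[...,1]>yr[0])&(C[...,1]<yr[1])
        k,lab,st,cen=cv2.connectedComponentsWithStats(m.astype(np.uint8))
        for i in range(1,k):
            if st[i,4]>80:
                P=C[lab==i]; (c,rr)=cv2.minEnclosingCircle(P[:,:2].astype(np.float32)); print(n,tag,st[i,4],np.round(P.mean(0),4),'circ',np.round(c,4),round(rr,4))
    circ(.082,.04,(.3,.8),(-.45,.3),'med'); circ(.06,.048,(.3,.8),(-.45,.3),'low');circ(.106,.036,(.3,.8),(-.45,.3),'tall')
    m=ok&(abs(C[...,2]-.018)<.004)&(C[...,0]>.35)&(C[...,0]<.8)&(abs(C[...,1])<.6)
    P=C[m]; r=cv2.minAreaRect(P[:,:2].astype(np.float32));print('board',r)
    g=(C[...,0]>.33)&(C[...,0]<.58)&(C[...,1]>.24)&(C[...,1]<.42)&ok
    for a,b,t in [(.195,.212,'housing top'),(.125,.14,'beam top')]:
        P=C[g&(C[...,2]>a)&(C[...,2]<b)]; print(t,len(P),P.mean(0).round(4),cv2.minAreaRect(P[:,:2].astype(np.float32)), P.min(0).round(3),P.max(0).round(3))
E
```

```text
top0 med 875 [ 0.5746 -0.1783  0.081 ] circ [ 0.5749 -0.1786] 0.0396
top0 low 1229 [ 0.5509 -0.0292  0.0593] circ [ 0.5515 -0.029 ] 0.048
top0 low 858 [ 0.3461 -0.0824  0.0625] circ [ 0.3462 -0.0833] 0.0399
top0 tall 142 [ 0.7835 -0.1556  0.1055] circ [ 0.7957 -0.1566] 0.0281
top0 tall 735 [ 0.5806 -0.3286  0.1048] circ [ 0.5806 -0.3293] 0.0359
board ((0.5753859877586365, -0.0024559497833251953), (1.1891528367996216, 0.4486955404281616), 89.90360260009766)
housing top 251 [0.4578 0.3227 0.2013] ((0.4580188989639282, 0.32336100935935974), (0.03370479866862297, 0.03292772173881531), 23.060733795166016) [0.439 0.303 0.195] [0.477 0.342 0.206]
beam top 951 [0.4547 0.3202 0.1316] ((0.45852261781692505, 0.32343968749046326), (0.17034770548343658, 0.03682882711291313), 23.2933349609375) [0.375 0.275 0.125] [0.541 0.371 0.14 ]
side0 med 382 [ 0.5745 -0.1765  0.0812] circ [ 0.5746 -0.1793] 0.0415
side0 low 685 [ 0.5508 -0.0266  0.0592] circ [ 0.5529 -0.0283] 0.0485
side0 low 505 [ 0.3458 -0.0784  0.0626] circ [ 0.3474 -0.0826] 0.041
side0 tall 261 [ 0.5808 -0.3261  0.1051] circ [ 0.5818 -0.3277] 0.0375
board ((0.5750563144683838, 0.001494765281677246), (1.1968704462051392, 0.44957953691482544), 89.97908782958984)
housing top 248 [0.4578 0.3246 0.2011] ((0.4588315784931183, 0.32327449321746826), (0.03203270211815834, 0.033404264599084854), 23.957542419433594) [0.439 0.304 0.196] [0.48  0.343 0.205]
beam top 1043 [0.4553 0.3252 0.1312] ((0.458837628364563, 0.324211061000824), (0.17002733051776886, 0.03862571343779564), 23.037294387817383) [0.376 0.275 0.125] [0.542 0.372 0.14 ]
```

The side and top views agree. The metal gauge is at about top (145,190), with the beam at 23° to x. The medium cheese is the middle one, top (365,145), with the low one on its left and the tall one on its right. Next I'll get the board's pose and start moving.

```bash
python3 - <<'E'
import pickle,numpy as np,cv2
from h import cloud
for n in ['top0','side0']:
    p=pickle.load(open(n+'.pkl','rb')); C=cloud(p); ok=p['z_map']>0
    m=ok&(abs(C[...,2]-.018)<.005)
    m=cv2.morphologyEx(m.astype(np.uint8),cv2.MORPH_OPEN,np.ones((3,3)))
    k,lab,st,cen=cv2.connectedComponentsWithStats(m)
    for i in np.argsort(-st[1:,4])[:3]+1:
        P=C[lab==i]; print(n,st[i],np.median(P[:,2]),cv2.minAreaRect(P[:,:2].astype(np.float32)),cv2.boxPoints(cv2.minAreaRect(P[:,:2].astype(np.float32))).round(3).tolist())
E
```

```text
top0 [  256    94   214   118 15844] 0.01717952752103238 ((0.5707650184631348, -0.17918464541435242), (0.25097113847732544, 0.4998948574066162), 4.667283535003662) [[0.42500001192092896, 0.05999999865889549], [0.4659999907016754, -0.4390000104904175], [0.7160000205039978, -0.4180000126361847], [0.675000011920929, 0.07999999821186066]]
top0 [389 240  84  19 886] 0.017350222260914348 ((0.33004504442214966, -0.33698126673698425), (0.19808034598827362, 0.041333992034196854), 87.4105453491211) [[0.3050000071525574, -0.4350000023841858], [0.34599998593330383, -0.43700000643730164], [0.35499998927116394, -0.23899999260902405], [0.3140000104904175, -0.2370000034570694]]
top0 [249 259  36  20 233] 0.017465188304641863 ((0.2892814874649048, 0.05529200658202171), (0.08423342555761337, 0.04071487858891487), 85.0559310913086) [[0.26499998569488525, 0.014999999664723873], [0.3059999942779541, 0.012000000104308128], [0.31299999356269836, 0.0949999988079071], [0.27300000190734863, 0.0989999994635582]]
side0 [ 190  114  137  127 7065] 0.017548321730337203 ((0.571613609790802, -0.17952802777290344), (
[... 199 characters left out ...]
99861717224, 0.0820000022649765]]
side0 [290 239  59  44 452] 0.017656888283893068 ((0.3002396821975708, 0.05607996881008148), (0.15272778272628784, 0.1104217916727066), 41.000919342041016) [[0.20600000023841858, 0.04800000041723251], [0.27900001406669617, -0.035999998450279236], [0.39399999380111694, 0.06499999761581421], [0.32199999690055847, 0.14800000190734863]]
side0 [338 142  32  39 404] 0.017503570543271216 ((0.32983970642089844, -0.3372254967689514), (0.19897328317165375, 0.04146057367324829), 86.03909301757812) [[0.3019999861717224, -0.4350000023841858], [0.3440000116825104, -0.43799999356269836], [0.3569999933242798, -0.23899999260902405], [0.3160000145435333, -0.2370000034570694]]
```

Call:
apply_moves(
  plan=[
    {"tx": 3.5, "ty": 1, "tz": 1, "turn": 0},
    {"tx": 7, "ty": 2, "tz": 2, "turn": 0},
    {"tx": 10.5, "ty": 4, "tz": 3, "turn": 5},
    {"tx": 14, "ty": 6, "tz": 3, "turn": 10},
    {"tx": 17, "ty": 8.5, "tz": 3, "turn": 16},
    {"tx": 20, "ty": 11, "tz": 3, "turn": 22},
    {"tx": 22.5, "ty": 14, "tz": 3, "turn": 28},
    {"tx": 25, "ty": 17, "tz": 3, "turn": 34},
  ],
  fingers=0,
)

```text
clock: 1.17
eef_pos: [0.3996, -0.3842, 0.2613]
orientation: [[0.0, 0.653, 0.757], [-0.0, 0.757, -0.653], [-1.0, -0.0, 0.0]]
ft_force: [0.3, 0.1, 0.1]
gripper_width: 0.0852
```

Call:
apply_moves(
  plan=[
    {"tx": 1.5, "ty": 3.5, "tz": 0, "turn": 5},
    {"tx": 3, "ty": 7, "tz": 0, "turn": 10},
    {"tx": 4, "ty": 11, "tz": 0, "turn": 15},
    {"tx": 5, "ty": 15, "tz": 0, "turn": 20},
    {"tx": 6, "ty": 19, "tz": 0, "turn": 25},
    {"tx": 6, "ty": 23, "tz": 0, "turn": 30},
    {"tx": 6, "ty": 27, "tz": 0, "turn": 35},
    {"tx": 6, "ty": 31, "tz": 0, "turn": 40},
  ],
)

```text
clock: 1.83
eef_pos: [0.4594, -0.0723, 0.2615]
orientation: [[0.001, 0.009, 1.0], [-0.0, 1.0, -0.009], [-1.0, -0.0, 0.001]]
ft_force: [0.2, 0.1, 0.0]
gripper_width: 0.0852
```

Call:
apply_moves(
  plan=[
    {"tx": 0, "ty": 4, "tz": 0, "turn": 4},
    {"tx": 0, "ty": 8, "tz": 0, "turn": 8},
    {"tx": 0, "ty": 12, "tz": 0, "turn": 12},
    {"tx": 0, "ty": 16, "tz": 0, "turn": 16},
    {"tx": 0, "ty": 20, "tz": 0, "turn": 20},
    {"tx": 0, "ty": 24, "tz": 0, "turn": 24},
    {"tx": 0, "ty": 28, "tz": 0, "turn": 24},
    {"tx": 0, "ty": 30, "tz": 0, "turn": 24},
  ],
)

```text
clock: 2.5
eef_pos: [0.4589, 0.2317, 0.2616]
orientation: [[0.001, -0.402, 0.916], [0.002, 0.916, 0.402], [-1.0, 0.001, 0.002]]
ft_force: [-0.1, -0.3, -0.5]
gripper_width: 0.0856
```

Call:
apply_moves(
  plan=[
    {"tx": 0, "ty": 4, "tz": 0, "turn": -0.5},
    {"tx": 0, "ty": 7, "tz": 0, "turn": -0.5},
    {"tx": 0, "ty": 9.2, "tz": 0, "turn": -0.5},
    {"tx": 0, "ty": 9.2, "tz": 0, "turn": -0.5},
    {"tx": 0, "ty": 9.2, "tz": -1, "turn": -0.5},
    {"tx": 0, "ty": 9.2, "tz": -2, "turn": -0.5},
    {"tx": 0, "ty": 9.2, "tz": -2, "turn": -0.5},
    {"tx": 0, "ty": 9.2, "tz": -2, "turn": -0.5},
  ],
)

```text
clock: 3.17
eef_pos: [0.4583, 0.3227, 0.2408]
orientation: [[-0.0, -0.393, 0.92], [0.001, 0.92, 0.393], [-1.0, 0.001, -0.0]]
ft_force: [-0.3, 0.3, 0.0]
gripper_width: 0.0854
```

```bash
python3 - <<'E'
from h import *
s=env.sense(); print(s['eef_pos'].round(4) if hasattr(s['eef_pos'],'round') else s['eef_pos'])
p=snap('wrist','w1'); C=cloud(p); ok=p['z_map']>0
for a,b in [(.195,.21),(.125,.14)]:
    m=ok&(C[...,2]>a)&(C[...,2]<b)&(abs(C[...,0]-.458)<.12)&(abs(C[...,1]-.323)<.1)
    P=C[m]
    if len(P): print(len(P),P.mean(0).round(4),cv2.minAreaRect(P[:,:2].astype(np.float32)))
E
```

```text
[0.4583 0.3227 0.2408]
2847 [0.4567 0.3246 0.2026] ((0.4569515287876129, 0.32314005494117737), (0.03276210278272629, 0.03193877264857292), 23.26629638671875)
7542 [0.4562 0.325  0.1327] ((0.4576612114906311, 0.3230656683444977), (0.16996359825134277, 0.036089345812797546), 23.297075271606445)
```

View pics/w1.png

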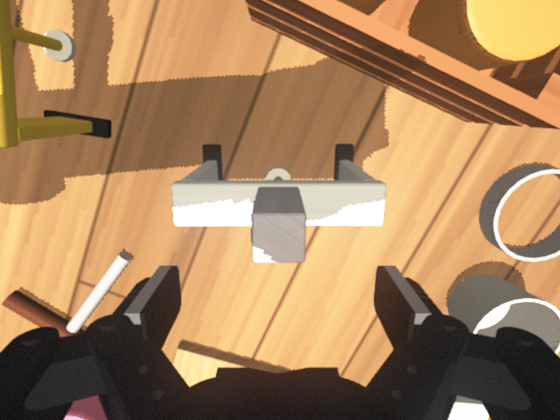

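The wrist view shows the grey housing at (278,225), centred between the open fingers and square to them. It measures (0.457,0.323), yaw 23.3°, so I can descend.

Call:
apply_moves(
  plan=[
    {"tx": -0.1, "ty": 0, "tz": -2, "turn": 0},
    {"tx": -0.1, "ty": 0, "tz": -4, "turn": 0},
    {"tx": -0.1, "ty": 0, "tz": -6, "turn": 0},
    {"tx": -0.1, "ty": 0, "tz": -7.5, "turn": 0},
    {"tx": -0.1, "ty": 0, "tz": -8.5, "turn": 0},
    {"tx": -0.1, "ty": 0, "tz": -9, "turn": 0},
    {"tx": -0.1, "ty": 0, "tz": -9, "turn": 0},
    {"tx": -0.1, "ty": 0, "tz": -9, "turn": 0},
  ],
)

```text
clock: 3.88
eef_pos: [0.4581, 0.3229, 0.1521]
orientation: [[0.001, -0.393, 0.92], [0.002, 0.92, 0.393], [-1.0, 0.001, 0.002]]
ft_force: [-0.8, 1.5, -0.1]
gripper_width: 0.0852
```

Call:
apply_moves(
  plan=[
    {"tz": 0},
    {"tz": 0},
    {"tz": 0},
    {"tz": 0},
    {"tz": 0},
    {"tz": 0},
    {"tz": 0},
    {"tz": 0},
  ],
  fingers=255,
  squeeze=50,
)

```text
invalid input
```

Call:
apply_moves(
  plan=[
    {"tz": 0},
    {"tz": 0},
    {"tz": 0},
    {"tz": 0},
    {"tz": 0.3},
    {"tz": 0.6},
    {"tz": 1},
    {"tz": 1},
  ],
)

```text
invalid input
```

Call:
apply_moves(
  plan=[
    {"tx": 0, "ty": 0, "tz": 0, "turn": 0},
    {"tx": 0, "ty": 0, "tz": 0, "turn": 0},
    {"tx": 0, "ty": 0, "tz": 0, "turn": 0},
    {"tx": 0, "ty": 0, "tz": 0, "turn": 0},
    {"tx": 0, "ty": 0, "tz": 0, "turn": 0},
    {"tx": 0, "ty": 0, "tz": 0, "turn": 0},
    {"tx": 0, "ty": 0, "tz": 0, "turn": 0},
    {"tx": 0, "ty": 0, "tz": 0, "turn": 0},
  ],
  fingers=255,
  squeeze=50,
)

```text
clock: 4.55
eef_pos: [0.4589, 0.3233, 0.1528]
orientation: [[0.003, -0.393, 0.92], [0.003, 0.92, 0.393], [-1.0, 0.001, 0.004]]
ft_force: [2.6, 0.5, 3.8]
gripper_width: 0.0317
```

Call:
apply_moves(
  plan=[
    {"tx": 0, "ty": 0, "tz": 0, "turn": 0},
    {"tx": 0, "ty": 0, "tz": 0, "turn": 0},
    {"tx": 0, "ty": 0, "tz": 0.5, "turn": 0},
    {"tx": 0, "ty": 0, "tz": 1.5, "turn": 0},
    {"tx": 0, "ty": 0, "tz": 3, "turn": 0},
    {"tx": 0, "ty": 0, "tz": 5, "turn": 0},
    {"tx": 0, "ty": 0, "tz": 7, "turn": 0},
    {"tx": 0, "ty": 0, "tz": 8, "turn": 0},
  ],
)

```text
clock: 5.22
eef_pos: [0.4587, 0.3233, 0.2347]
orientation: [[0.003, -0.393, 0.92], [0.003, 0.92, 0.393], [-1.0, 0.002, 0.004]]
ft_force: [1.3, -0.7, -6.0]
gripper_width: 0.0319
```

Call:
apply_moves(
  plan=[
    {"tx": 0, "ty": 0, "tz": 1, "turn": 0},
    {"tx": 0, "ty": 0, "tz": 2, "turn": 0},
    {"tx": 0, "ty": 0, "tz": 3, "turn": 0},
    {"tx": 0, "ty": 0, "tz": 4, "turn": 0},
    {"tx": 0, "ty": 0, "tz": 5, "turn": 0},
    {"tx": 0, "ty": 0, "tz": 6, "turn": 0},
    {"tx": 0, "ty": 0, "tz": 6, "turn": 0},
    {"tx": 0, "ty": 0, "tz": 6, "turn": 0},
  ],
)

```text
clock: 5.88
eef_pos: [0.4586, 0.3232, 0.2944]
orientation: [[0.003, -0.393, 0.92], [0.003, 0.92, 0.393], [-1.0, 0.001, 0.004]]
ft_force: [-0.2, 0.0, -6.9]
gripper_width: 0.0315
```

```bash
python3 - <<'E'
from h import *
p=snap('side','s2'); p=snap('wrist','w2')
s=env.sense(); print(s['eef_pos'],s['ft_force'],s['joint_pos'],s['gripper_width'])
E
```

```text
[0.45815152 0.32297988 0.29345273] [-0.16382388  0.45572376 -6.96925267] [5.00261830e-01 3.39560717e-01 1.85727593e-01 1.41480963e+00
 1.11410146e-03 1.66738234e+00] 0.03154117790664584
```

View pics/s2.png

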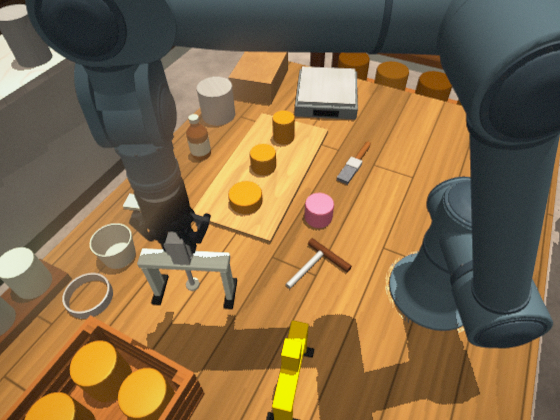

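View pics/w2.png

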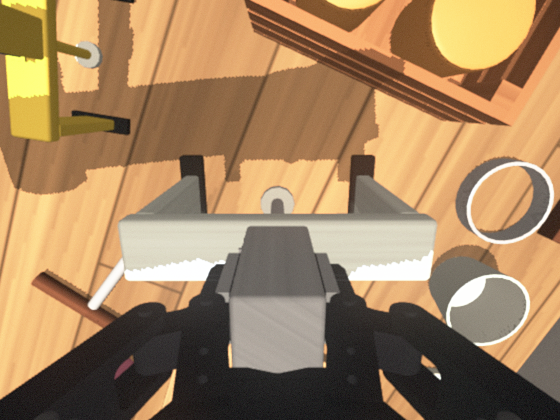

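The gauge is held squarely in both views: the beam is at side (185,260), the soles are clear of the table, and the load reads about 6.9 N. Next I'll carry it over the medium cheese.

Call:
apply_moves(
  plan=[
    {"tx": 0.4, "ty": -1.5, "tz": 0, "turn": -1},
    {"tx": 1, "ty": -4.5, "tz": 0, "turn": -2},
    {"tx": 2, "ty": -8, "tz": 0, "turn": -4},
    {"tx": 3, "ty": -12, "tz": 0, "turn": -6},
    {"tx": 4, "ty": -16, "tz": 0, "turn": -8},
    {"tx": 5, "ty": -20, "tz": 0, "turn": -10},
    {"tx": 6, "ty": -24, "tz": 0, "turn": -12},
    {"tx": 7, "ty": -28, "tz": 0, "turn": -14},
  ],
)

```text
clock: 6.65
eef_pos: [0.5276, 0.0411, 0.2925]
orientation: [[0.0, -0.157, 0.988], [0.002, 0.988, 0.157], [-1.0, 0.002, 0.0]]
ft_force: [1.4, 0.3, -6.1]
gripper_width: 0.0311
```

Call:
apply_moves(
  plan=[
    {"tx": 0.8, "ty": -4, "tz": 0, "turn": -1},
    {"tx": 1.6, "ty": -8, "tz": 0, "turn": -2},
    {"tx": 2.6, "ty": -12, "tz": 0, "turn": -3},
    {"tx": 3.6, "ty": -16, "tz": 0, "turn": -4},
    {"tx": 4.2, "ty": -19, "tz": 0, "turn": -4.5},
    {"tx": 4.6, "ty": -21, "tz": 0, "turn": -4.5},
    {"tx": 4.6, "ty": -22.2, "tz": 0, "turn": -4.5},
    {"tx": 4.6, "ty": -22.2, "tz": 0, "turn": -4.5},
  ],
)

```text
clock: 7.32
eef_pos: [0.5729, -0.1835, 0.2909]
orientation: [[-0.002, -0.076, 0.997], [0.001, 0.997, 0.076], [-1.0, 0.002, -0.002]]
ft_force: [0.2, -0.0, -6.8]
gripper_width: 0.0313
```

```bash
python3 - <<'E'
from h import *
for n in ['side','top','wrist']:
    p=snap(n,n+'3'); C=cloud(p); ok=p['z_map']>0
    for a,b,t in [(.074,.086,'med top'),(.26,.288,'beam'),(.33,.36,'hous')]:
        m=ok&(C[...,2]>a)&(C[...,2]<b)&(abs(C[...,0]-.575)<.12)&(abs(C[...,1]+.18)<.06)
        P=C[m]
        if len(P)>30: print(n,t,len(P),np.median(P[:,2]).round(4),cv2.minAreaRect(P[:,:2].astype(np.float32)),np.round(cv2.minEnclosingCircle(P[:,:2].astype(np.float32))[0],4))
s=env.sense(); print(s['eef_pos'],s['ft_force'],s['joint_pos'],s['gripper_width'])
E
```

```text
side med top 390 0.0814 ((0.5751706957817078, -0.17892293632030487), (0.07533388584852219, 0.07986655831336975), 29.171077728271484) [ 0.5761 -0.1779]
side beam 647 0.2695 ((0.5719064474105835, -0.18160974979400635), (0.16921448707580566, 0.040359366685152054), 4.238409519195557) [ 0.5722 -0.1815]
side hous 385 0.3436 ((0.5726248621940613, -0.18148711323738098), (0.1091909408569336, 0.03481780365109444), 6.814112186431885) [ 0.5726 -0.1811]
top med top 208 0.0807 ((0.5862656831741333, -0.15242882072925568), (0.021921198815107346, 0.06814704090356827), 66.2975082397461) [ 0.5822 -0.1618]
top beam 252 0.2691 ((0.6270744800567627, -0.16292482614517212), (0.023976383730769157, 0.06168804690241814), 77.57203674316406) [ 0.6257 -0.1697]
wrist med top 3228 0.0829 ((0.5747573375701904, -0.1779969185590744), (0.07425100356340408, 0.07823992520570755), 84.72959899902344) [ 0.5749 -0.1804]
wrist beam 16161 0.2718 ((0.5714870095252991, -0.17985253036022186), (0.1690499186515808, 0.03646494448184967), 4.88180685043335) [ 0.5715 -0.1795]
wrist hous 23335 0.3451 ((0.5710864067077637, -0.17912542819976807), (0.11162808537483215, 0.03200747072696686), 4.489222526550293) [ 0.5704 -0.1701]
[ 0.57306702 -0.17964956  0.29200075] [-0.47269627  0.43305812 -6.76003659] [-0.41080107  0.43296172  0.32032349  1.46039022  0.00272892  1.07992732] 0.031895474098713725
```

View pics/wrist3.png

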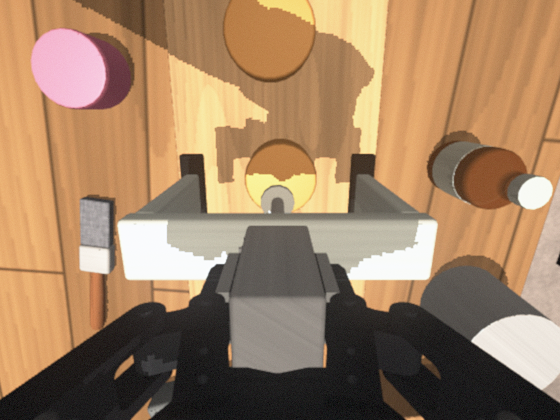

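View pics/side3.png

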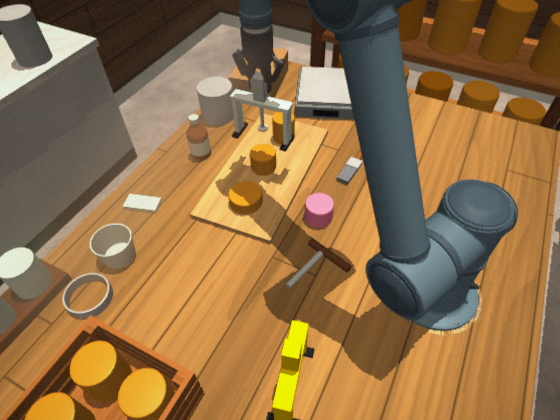

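The gauge hangs square over the middle cheese. In the wrist view the foot is at (278,200), with the cheese top behind it at (280,175). It needs about +3 mm in x and +1 mm in y. I'll correct that while still above the point where the foot makes contact.

Call:
apply_moves(
  plan=[
    {"tx": 0.3, "ty": 0.1, "tz": 0, "turn": 0.2},
    {"tx": 0.3, "ty": 0.1, "tz": -0.5, "turn": 0.2},
    {"tx": 0.3, "ty": 0.1, "tz": -1.5, "turn": 0.2},
    {"tx": 0.3, "ty": 0.1, "tz": -2.7, "turn": 0.2},
    {"tx": 0.3, "ty": 0.1, "tz": -3.5, "turn": 0.2},
    {"tx": 0.3, "ty": 0.1, "tz": -4, "turn": 0.2},
    {"tx": 0.3, "ty": 0.1, "tz": -4, "turn": 0.2},
    {"tx": 0.3, "ty": 0.1, "tz": -4, "turn": 0.2},
  ],
)

```text
clock: 8.13
eef_pos: [0.5759, -0.1782, 0.2519]
orientation: [[-0.002, -0.084, 0.996], [0.004, 0.996, 0.084], [-1.0, 0.004, -0.001]]
ft_force: [0.3, -1.0, -6.5]
gripper_width: 0.031
```

Call:
apply_moves(
  plan=[
    {"tx": 0, "ty": 0, "tz": 0, "turn": 0},
    {"tx": 0, "ty": 0, "tz": 0, "turn": 0},
    {"tx": 0, "ty": 0, "tz": -0.5, "turn": 0},
    {"tx": 0, "ty": 0, "tz": -1, "turn": 0},
    {"tx": 0, "ty": 0, "tz": -1.5, "turn": 0},
    {"tx": 0, "ty": 0, "tz": -1.5, "turn": 0},
    {"tx": 0, "ty": 0, "tz": -1.5, "turn": 0},
    {"tx": 0, "ty": 0, "tz": -1.5, "turn": 0},
  ],
)

```text
clock: 8.8
eef_pos: [0.5757, -0.1782, 0.2368]
orientation: [[-0.002, -0.084, 0.996], [0.004, 0.996, 0.084], [-1.0, 0.004, -0.002]]
ft_force: [0.6, 0.1, -5.7]
gripper_width: 0.0315
```

```bash
python3 - <<'E'
from h import *
s=env.sense(); print(s['eef_pos'],s['ft_force'],s['gripper_width'])
dz=s['eef_pos'][2]-.153
for n in ['side','wrist']:
    p=snap(n,n+'4'); C=cloud(p); ok=p['z_map']>0
    for a,b,t in [(.074,.086,'med top'),(.120+dz,.138+dz,'beam'),(.198+dz,.206+dz,'hous')]:
        m=ok&(C[...,2]>a)&(C[...,2]<b)&(abs(C[...,0]-.575)<.12)&(abs(C[...,1]+.18)<.06)
        P=C[m]
        if len(P)>30: print(n,t,len(P),np.median(P[:,2]).round(4),cv2.minAreaRect(P[:,:2].astype(np.float32)),np.round(cv2.minEnclosingCircle(P[:,:2].astype(np.float32))[0],4))
s=env.sense(); print(s['eef_pos'],s['ft_force'],s['gripper_width'])
E
```

```text
[ 0.57573274 -0.17818669  0.23677345] [ 0.57101202  0.14364106 -5.66687433] 0.0314796295839497
side med top 380 0.0814 ((0.5733994841575623, -0.17782044410705566), (0.16531787812709808, 0.08168221265077591), 0.40369370579719543) [ 0.5732 -0.1523]
side beam 588 0.2149 ((0.575294017791748, -0.17680680751800537), (0.17036442458629608, 0.04161450266838074), 5.330841064453125) [ 0.5756 -0.1766]
side hous 149 0.2858 ((0.5747843980789185, -0.17539091408252716), (0.09412509202957153, 0.03229214623570442), 2.2038638591766357) [ 0.5747 -0.1743]
wrist med top 3608 0.0829 ((0.5736795663833618, -0.16960686445236206), (0.07818036526441574, 0.05765719711780548), 4.568826198577881) [ 0.5747 -0.1794]
wrist beam 15808 0.2171 ((0.5743296146392822, -0.17800426483154297), (0.16942644119262695, 0.03647765517234802), 5.1184916496276855) [ 0.5747 -0.1782]
wrist hous 9885 0.2871 ((0.5742962956428528, -0.17752164602279663), (0.09725285321474075, 0.030675441026687622), 4.5427565574646) [ 0.5742 -0.1766]
[ 0.57597614 -0.1782962   0.23712033] [-0.49809795  0.15591651 -6.00877811] 0.03145973313201906
```

View pics/side4.png

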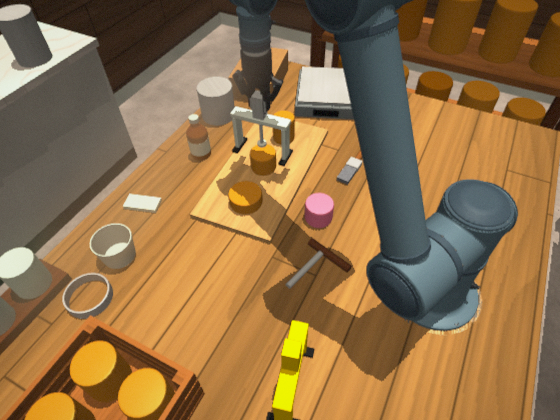

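View pics/wrist4.png

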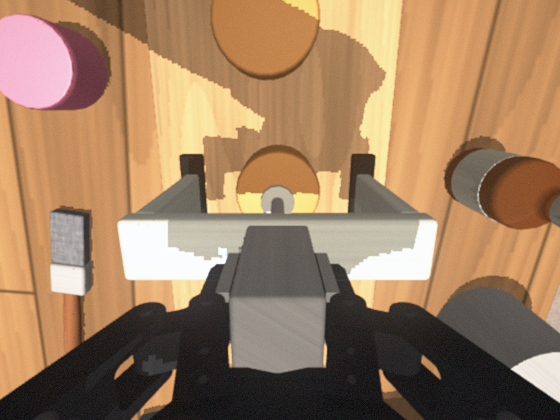

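The gauge is aligned to within about 1 mm (beam centre ~(0.575,-0.178), cheese (0.575,-0.179)), and the soles straddle the cheese. I'll lower it slowly.

Call:
apply_moves(
  plan=[
    {"tx": 0, "ty": -0.1, "tz": 0, "turn": 0},
    {"tx": 0, "ty": -0.1, "tz": -0.5, "turn": 0},
    {"tx": 0, "ty": -0.1, "tz": -1.2, "turn": 0},
    {"tx": 0, "ty": -0.1, "tz": -2, "turn": 0},
    {"tx": 0, "ty": -0.1, "tz": -2.8, "turn": 0},
    {"tx": 0, "ty": -0.1, "tz": -3.5, "turn": 0},
    {"tx": 0, "ty": -0.1, "tz": -4, "turn": 0},
    {"tx": 0, "ty": -0.1, "tz": -4, "turn": 0},
  ],
)

```text
clock: 9.57
eef_pos: [0.5752, -0.179, 0.1954]
orientation: [[-0.003, -0.084, 0.996], [0.004, 0.996, 0.084], [-1.0, 0.005, -0.003]]
ft_force: [-0.4, -0.2, -4.9]
gripper_width: 0.0315
```

Call:
apply_moves(
  plan=[
    {"tx": 0, "ty": 0, "tz": -0.3, "turn": 0},
    {"tx": 0, "ty": 0, "tz": -0.7, "turn": 0},
    {"tx": 0, "ty": 0, "tz": -1.1, "turn": 0},
    {"tx": 0, "ty": 0, "tz": -1.5, "turn": 0},
    {"tx": 0, "ty": 0, "tz": -1.8, "turn": 0},
    {"tx": 0, "ty": 0, "tz": -2, "turn": 0},
    {"tx": 0, "ty": 0, "tz": -2, "turn": 0},
    {"tx": 0, "ty": 0, "tz": -2, "turn": 0},
  ],
)

```text
clock: 10.23
eef_pos: [0.5753, -0.179, 0.1754]
orientation: [[-0.003, -0.084, 0.996], [0.004, 0.996, 0.084], [-1.0, 0.005, -0.003]]
ft_force: [0.1, 0.7, -5.1]
gripper_width: 0.0317
```

Call:
apply_moves(
  plan=[
    {"tx": 0, "ty": 0, "tz": -0.05, "turn": 0},
    {"tx": 0, "ty": 0, "tz": -0.1, "turn": 0},
    {"tx": 0, "ty": 0, "tz": -0.15, "turn": 0},
    {"tx": 0, "ty": 0, "tz": -0.2, "turn": 0},
    {"tx": 0, "ty": 0, "tz": -0.25, "turn": 0},
    {"tx": 0, "ty": 0, "tz": -0.3, "turn": 0},
    {"tx": 0, "ty": 0, "tz": -0.3, "turn": 0},
    {"tx": 0, "ty": 0, "tz": -0.3, "turn": 0},
  ],
)

```text
clock: 10.9
eef_pos: [0.5753, -0.179, 0.1724]
orientation: [[-0.003, -0.084, 0.996], [0.004, 0.996, 0.084], [-1.0, 0.005, -0.003]]
ft_force: [0.1, 0.6, -5.0]
gripper_width: 0.0313
```

Call:
apply_moves(
  plan=[
    {"tx": 0, "ty": 0, "tz": -0.05, "turn": 0},
    {"tx": 0, "ty": 0, "tz": -0.05, "turn": 0},
    {"tx": 0, "ty": 0, "tz": -0.1, "turn": 0},
    {"tx": 0, "ty": 0, "tz": -0.1, "turn": 0},
    {"tx": 0, "ty": 0, "tz": -0.15, "turn": 0},
    {"tx": 0, "ty": 0, "tz": -0.15, "turn": 0},
    {"tx": 0, "ty": 0, "tz": -0.15, "turn": 0},
    {"tx": 0, "ty": 0, "tz": -0.15, "turn": 0},
  ],
)

```text
clock: 11.57
eef_pos: [0.5752, -0.179, 0.1712]
orientation: [[-0.003, -0.084, 0.996], [0.004, 0.996, 0.084], [-1.0, 0.005, -0.003]]
ft_force: [-1.0, 1.5, -3.5]
gripper_width: 0.0314
```

Contact is starting: the carried load has dropped from 5.0 to 3.5 N. I'll go a little further.

Call:
apply_moves(
  plan=[
    {"tx": 0, "ty": 0, "tz": -0.05, "turn": 0},
    {"tx": 0, "ty": 0, "tz": -0.05, "turn": 0},
    {"tx": 0, "ty": 0, "tz": -0.05, "turn": 0},
    {"tx": 0, "ty": 0, "tz": -0.1, "turn": 0},
    {"tx": 0, "ty": 0, "tz": -0.1, "turn": 0},
    {"tx": 0, "ty": 0, "tz": -0.1, "turn": 0},
    {"tx": 0, "ty": 0, "tz": -0.1, "turn": 0},
    {"tx": 0, "ty": 0, "tz": -0.1, "turn": 0},
  ],
)

```text
clock: 12.23
eef_pos: [0.5752, -0.179, 0.1711]
orientation: [[-0.003, -0.084, 0.996], [0.004, 0.996, 0.084], [-1.0, 0.004, -0.002]]
ft_force: [-4.7, 1.7, 5.3]
gripper_width: 0.0314
```

The soles now carry the load: z has stopped at 0.171 as predicted, and the force is pushing up. I'll release gently, then withdraw straight up.

Call:
apply_moves(
  plan=[
    {"tx": 0, "ty": 0, "tz": 0.05, "turn": 0},
    {"tx": 0, "ty": 0, "tz": 0.05, "turn": 0},
    {"tx": 0, "ty": 0, "tz": 0.05, "turn": 0},
    {"tx": 0, "ty": 0, "tz": 0.05, "turn": 0},
    {"tx": 0, "ty": 0, "tz": 0.05, "turn": 0},
    {"tx": 0, "ty": 0, "tz": 0.05, "turn": 0},
    {"tx": 0, "ty": 0, "tz": 0.05, "turn": 0},
    {"tx": 0, "ty": 0, "tz": 0.05, "turn": 0},
  ],
  fingers=0,
  squeeze=20,
)

```text
clock: 12.9
eef_pos: [0.5752, -0.1789, 0.1715]
orientation: [[-0.003, -0.084, 0.996], [0.004, 0.996, 0.084], [-1.0, 0.004, -0.002]]
ft_force: [-0.4, 0.7, -0.6]
gripper_width: 0.0853
```

Call:
apply_moves(
  plan=[
    {"tx": 0, "ty": 0, "tz": 0, "turn": 0},
    {"tx": 0, "ty": 0, "tz": 0, "turn": 0},
    {"tx": 0, "ty": 0, "tz": 0, "turn": 0},
    {"tx": 0, "ty": 0, "tz": 0, "turn": 0},
    {"tx": 0, "ty": 0, "tz": 0, "turn": 0},
    {"tx": 0, "ty": 0, "tz": 0.5, "turn": 0},
    {"tx": 0, "ty": 0, "tz": 1, "turn": 0},
    {"tx": 0, "ty": 0, "tz": 1.5, "turn": 0},
  ],
)

```text
clock: 13.57
eef_pos: [0.5753, -0.179, 0.1872]
orientation: [[-0.002, -0.084, 0.996], [0.004, 0.996, 0.084], [-1.0, 0.004, -0.002]]
ft_force: [0.1, 0.4, 0.3]
gripper_width: 0.0852
```

Call:
apply_moves(
  plan=[
    {"tx": 0, "ty": 0, "tz": 2, "turn": 0},
    {"tx": 0, "ty": 0, "tz": 4, "turn": 0},
    {"tx": 0, "ty": 0, "tz": 6, "turn": 0},
    {"tx": 0, "ty": 0, "tz": 8, "turn": 0},
    {"tx": 0, "ty": 0, "tz": 10, "turn": 0},
    {"tx": 0, "ty": 0, "tz": 11, "turn": 0},
    {"tx": 0, "ty": 0, "tz": 12, "turn": 0},
    {"tx": 0, "ty": 0, "tz": 12, "turn": 0},
  ],
)

```text
clock: 14.23
eef_pos: [0.5764, -0.1795, 0.3104]
orientation: [[0.002, -0.084, 0.996], [0.002, 0.996, 0.084], [-1.0, 0.002, 0.002]]
ft_force: [-0.6, 0.1, -1.3]
gripper_width: 0.0855
```

Call:
apply_moves(
  plan=[
    {"tx": -1, "ty": 3, "tz": 0, "turn": 0},
    {"tx": -2, "ty": 6, "tz": 0, "turn": 0},
    {"tx": -3, "ty": 9, "tz": 0, "turn": 0},
    {"tx": -4, "ty": 12, "tz": 0, "turn": 0},
    {"tx": -5, "ty": 15, "tz": 0, "turn": 0},
    {"tx": -6, "ty": 18, "tz": 0, "turn": 0},
    {"tx": -7, "ty": 20, "tz": 0, "turn": 0},
    {"tx": -7, "ty": 20, "tz": 0, "turn": 0},
  ],
)

```text
clock: 14.9
eef_pos: [0.5043, 0.024, 0.3106]
orientation: [[0.001, -0.089, 0.996], [0.003, 0.996, 0.089], [-1.0, 0.003, 0.002]]
ft_force: [0.2, -0.1, -0.1]
gripper_width: 0.0853
```

```bash
python3 - <<'E'
from h import *
for n in ['side','top']:
    p=snap(n,n+'5'); C=cloud(p); ok=p['z_map']>0
    for a,b,t in [(.079,.086,'med top'),(.140,.156,'beam'),(.212,.226,'hous')]:
        m=ok&(C[...,2]>a)&(C[...,2]<b)&(abs(C[...,0]-.575)<.12)&(abs(C[...,1]+.18)<.055)
        P=C[m]
        if len(P)>30: print(n,t,len(P),np.median(P[:,2]).round(4),cv2.minAreaRect(P[:,:2].astype(np.float32)),np.round(cv2.minEnclosingCircle(P[:,:2].astype(np.float32)),4) if 0 else np.round(cv2.minEnclosingCircle(P[:,:2].astype(np.float32))[0],4))
    cv2.imwrite(f'pics/{n}5z.png',cv2.resize(p['pixels'][90:230,180:360] if n=='side' else p['pixels'][80:230,240:480],None,fx=3.3,fy=3.3,interpolation=cv2.INTER_CUBIC)[:,:,::-1])
s=env.sense(); print(s['clock'],s['eef_pos'],s['ft_force'])
E
```

```text
side med top 301 0.0819 ((0.5709848999977112, -0.1761823147535324), (0.0753682553768158, 0.15419785678386688), 80.33524322509766) [ 0.5749 -0.1771]
side beam 486 0.149 ((0.5744398832321167, -0.17618440091609955), (0.16985654830932617, 0.04013814032077789), 4.697408676147461) [ 0.5739 -0.1731]
top med top 269 0.0814 ((0.5667590498924255, -0.17799846827983856), (0.07426345348358154, 0.1497233808040619), 81.50750732421875) [ 0.5707 -0.1757]
top beam 994 0.1487 ((0.5741366147994995, -0.17649368941783905), (0.17074762284755707, 0.037345439195632935), 4.823415756225586) [ 0.5747 -0.1773]
top hous 261 0.2188 ((0.5736469030380249, -0.1766093522310257), (0.03353216126561165, 0.03313903138041496), 4.184658527374268) [ 0.5741 -0.1763]
15.0 [0.50604148 0.02107198 0.31039396] [ 0.11781039 -0.31302521 -0.27748755]
```

View pics/side5z.png

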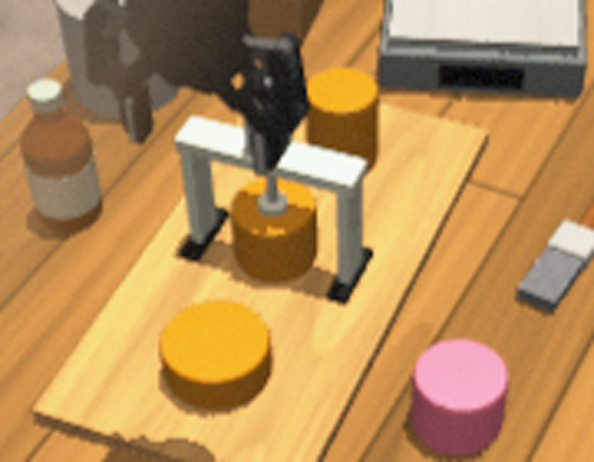

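View pics/top5z.png

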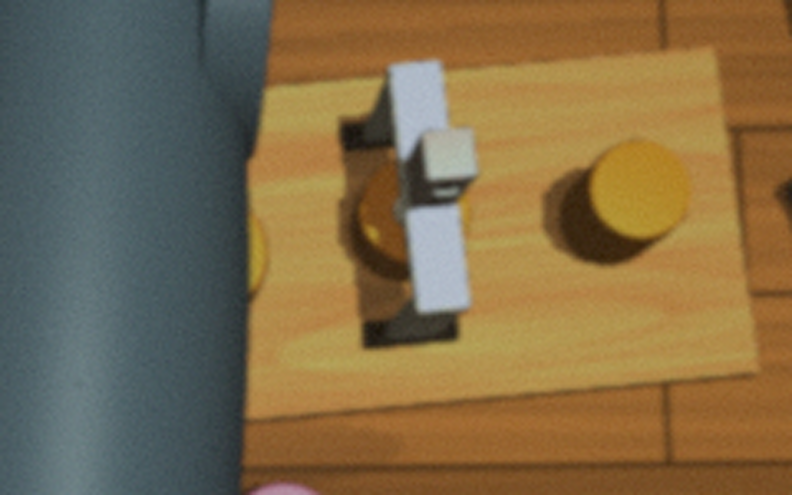

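```bash
python3 - <<'E'
from h import *
for t in ['side0','side5','top5']:
    p=pickle.load(open(t+'.pkl','rb')); C=cloud(p)
    m=(p['z_map']>0)&(abs(C[...,2]-.0815)<.004)&(np.hypot(C[...,0]-.575,C[...,1]+.1785)<.055)
    P=C[m][:,:2].astype(np.float32); print(t,len(P),cv2.minEnclosingCircle(P),P.min(0),P.max(0))
print(env.sense()['ft_force'])
workorder.sign_off()
E
```

```text
side0 366 ((0.5746421813964844, -0.17925195395946503), 0.041546933352947235) [ 0.5371987  -0.21783893] [ 0.61345994 -0.13949136]
side5 297 ((0.5771130919456482, -0.17769074440002441), 0.040624238550662994) [ 0.53787285 -0.21601163] [ 0.61404467 -0.1382045 ]
top5 287 ((0.5743155479431152, -0.1782102733850479), 0.03966876119375229) [ 0.5376621  -0.21631889] [ 0.6117162  -0.13974446]
[ 0.11781039 -0.31302521 -0.27748755]
the job is handed in; nothing more can be done
```

I gripped the metal gauge by its housing, carried it over the medium (middle) cheese, lowered it astride and released it. Then I moved the arm clear and handed the job in at about 15 s of the 42 s allowed.

**Last checks, from the final side and top pictures:**
- **Standing:** the beam top is at 0.149 m and the housing top at 0.219 m. Both match the gauge standing level on the 18 mm board, with both soles on it. The gauge lies within about 0.2° of the board's short side.
- **Foot:** it visibly rests on the cheese in the side view. I could not read its joint value directly.
- **Centring:** the gauge is at about (0.574, -0.1765) and the cheese at about (0.575, -0.178), so it is centred to within about 2 mm.
- **Cheese not shifted:** it is where it was at the start, within about 1 mm from the top camera. The side camera's circle fit differed by about 2–3 mm, but the gauge hides part of the cheese there and the edges of the visible cheese top moved less than 2 mm.
- **Forces:** the highest wrist-force reading at the end of any move was about 7 N, which was the load while carrying. Readings between those were not taken. Nothing touched the robot at the end.

One call was refused as "invalid input" because its rows left out some of the values, and the one queued after it was refused for the same reason. I re-sent the rows in full, and the arm had not moved in between.

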